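# Set the serving-hatch stay to its widest hole

## Robot

A 6-joint arm with a two-finger parallel gripper is mounted at the origin on the work surface. World frame = base frame: x ahead of the robot, y to its left, z up, the work surface at z = 0. Lengths are in mm, angles in rad, forces in N, time in s.
With the tool pointing down it reaches from about 350 to 875 mm from the base axis. Payload 4.2 kg.
Tool frame: the origin (TCP) lies at the very end of the fingers, on their centre line; the grasp point (between the pads) lies 19 mm behind it; z points along the fingers, y is the line along which they close (so a half turn about z gives the same grasp; the last joint's range is limited). The gripper opens to 85 mm and grips with 20 to 120 N. Pads are 22 mm wide; open, the fingers measure 114 mm over their backs; the gripper's body (76 mm by 85 mm) begins 54 mm behind the grasp point. The pads swing forward as they close: fully open they stand 13 mm farther back than shut.
Start: joints at [-0.93, 0.385, 0.008, 0, -1.194, -0.259], TCP at [232.883, -579.97, 231.312] pointing down, gripper open.
Joint ranges: [-3.14, 3.14], [-1.21, 2.06], [-1.07, 1.41], [-3.16, 2.05], [-2.99, -0.16], [-3.1, 3.1]. Speed limits (rad/s): [2.79, 2.79, 3.14, 3.14, 3.14, 3.14].

## Interface

Orientations are given as a unit quaternion [x, y, z, w].
In Python, from bench import arm gives the robot as it stands.
- The arm moves only by the tool servo_tool, never from a script. Its argument "rows" is a list that holds one entry, the list of rows, each a list of 7 numbers: the finger opening in mm, from 0 to 85.4, then the shift along the tool's x, y, z in mm, then the turn, a rotation vector about the tool's x, y, z in rad. A call has 1 to 10 rows; each row is the pose to reach, as a shift and turn from the pose commanded when the call began, along the tool's axes at that moment; what a row does not reach only later rows make up. A row lasts 1/8 s, in which the tool goes at most 62.5 mm and 10.7 degrees, less where a joint would pass 70% of its speed; a pose out of reach is approached as far as the arm can. A call with a gripper value outside its range is refused whole. The fingers move at their own pace and stop on an object; the grip force is fixed at half the most. Time passes only in rows, so rows that repeat a pose let the fingers close. It gives the time, the measured TCP pose, the force, the opening and the grip force at its end, in the units of the state.
- arm.read_state(): the state, without advancing time (a new reading comes with each control period).
- arm.get_image(name): name is "scene" or "top" or "wrist"; returns the picture (384x512x3 uint8, red, green, blue); there is no depth.
- arm.camera_params(name): a dict with "intrinsics" (3x3 intrinsics, pixels), "D" ([k1, k2, p1, p2, k3] as OpenCV has them; the pictures are not rectified), "R" (3x3) and "t" (3): a world point X has camera coordinates R X + t. Camera axes: x right, y down, z forward; pixel columns grow to the right and rows downward; lengths in mm; the calibration is good to about 2 mm. A picture is of the moment at which its call begins: read the wrist's pose just before it. camera_params takes no time and is no camera call; for the wrist camera it gives the pose at the moment of the call.
- arm.job_done(): hands the job in; it is judged then, once.
The state is a dict: "clock": time; "joints": joint angles; "joint_vel": joint speeds; "joint_efforts": joint torques, N m; "position": TCP position; "ee_rot": TCP orientation; "contact_force": force on the tool from outside, world axes, zero at the start; "wrist_torque": the same for the moment, N m; "gripper_width": finger opening in mm; "grasp_force": force on a finger pad.
Only numpy, scipy, OpenCV 4.12 (cv2) and the standard library are available. Lean on these libraries where they do the work, as an engineer would, in place of code of your own. Each camera call takes 0.05 s, during which the arm holds its last target. There are 200 camera calls.

## Task

The small glazed serving hatch on the pantry counter is held shut by its brass stay. Lift the stay off its pin by the knob, swing the hatch outward, and gently drop the round hole nearest the knob over the same pin so that the stay lies flat and holds the hatch open. Never drag or press the stay hard against the pin, and leave the mug, vase and jar where they are.

Things in the scene. Friction and masses are not known exactly. Their poses are not given: they have to be found in the camera images.
- sash_hinge (a point): Vertical hinge axis of the glazed sash, at the sill's top (30 mm above the counter), 181 mm to +y of the hatch's middle; axes as the hatch's. The shut sash runs from here along -y (362 mm) and opens outward, its free end going to +x.
- sash (a joint): Opening angle of the sash, rad: 0 shut, growing as it opens outward (anticlockwise seen from above), stop at 0.9. It turns stiffly (0.25 N m) and stays where it is left. With the far hole on the pin it reads about 0.36 to 0.48, depending on where the pin stands.
- stay_lift (a joint): How far the stay is tipped up about its pivot, rad: 0 lies flat (its underside then 36 mm above the counter), growing as the knob end rises, stop at 0.7. It falls back by its own weight. The pin's tip is cleared at about 0.11 with the slot over the pin, at about 0.07 with the far hole over it.
- stay_pivot (a point): Where the stay is jointed to the sash, 38.5 mm above the counter: it swivels freely about the vertical and tips up here. The point moves with the sash: when shut it lies 35 mm to -x and 280 mm to -y of the hinge, in the hatch's axes. Its own x runs along the bar towards the knob, z up when flat.
- stay: Brass bar 274 by 26 by 5 mm, about 0.18 kg with its knob. Origin 4.5 mm below point stay_pivot, x along the bar to the knob. Along its middle line, from the pivot: a slot 34 by 12 mm centred at 132 mm (the pin is in it at the start), a round hole at 172 mm, the far hole at 205 mm (both 11 mm), the knob at 250 mm.
- far_hole (a point): Centre of the round hole nearest the knob, on the underside of the bar, 205 mm from the pivot; diameter 11 mm. This is the hole to drop over the pin.
- knob (a point): Centre of the top of the stay's knob: an upright dark steel cylinder, 16 mm in diameter and 36 mm high, standing on the bar; its top is 77 mm above the counter with the stay flat. It can be pinched from above, and turns about the vertical between two fingers.
- pin_plate: Brass plate 62 by 30 by 3 mm on the sill. Origin at the centre of its underside, x along it (as the stay lies at the start, from pivot to knob), z up. Its upright steel pin, 8 mm in diameter, flat tip (edge bevelled 1 mm) 19 mm above the origin, is clamped rigidly somewhere on the plate's x axis up to 11 mm either side of the origin; its exact place is not measured and must be seen or felt.
- mug: White mug, 76 mm across, 85 mm high, on the sill to the left of the work. Origin at the centre of its foot. Leave it.
- vase: Green glass vase, 74 mm across, 105 mm high, on the sill to the right of the stay. Origin at the centre of its foot. Leave it.
- jar: Jar with wooden cap, 68 mm across, 100 mm high, on the sill at the far right. Origin at the centre of its foot. Leave it.
- hatch: The fixed serving hatch: a white sill board 620 by 250 by 30 mm on the counter with a white frame on it, 430 mm wide, top edge 263 mm above the counter. Origin on the counter under the middle of the frame; x points outward (away from the robot), y along the frame to its left, z up. The frame's room-side face is 22 mm to -x of the origin; the sill reaches 190 mm to -x.

How it is judged (in metres and radians):
On the way, in this order (a step that is already met when the one before it is completed fails the run):
1. the stay is lifted clear of the pin (value of joint stay_lift above 0.095 rad), for 0.1 s.
2. the hatch is swung open with the stay off the pin (value of joint sash above 0.3 rad and value of joint stay_lift above 0.04 rad), for 0.1 s.
At the end, for the whole second after the job is handed in: The stay lies flat (within 0.015 rad) with its far hole over the pin: the hole's centre is within 2.5 mm of the plate's long middle line and within 13 mm of the plate's centre along it, so that the pin stands in it; the hatch is open and at rest, and the stay is released (value of joint stay_lift below 0.015 rad and x of far_hole in the frame of pin_plate between -0.013 and 0.013 m and y of far_hole in the frame of pin_plate between -0.0025 and 0.0025 m and velocity of joint sash between -0.05 and 0.05 rad/s); the robot touches nothing.
It fails at once if the stay is dragged or pressed hard on the pin (over 18 N) (contact force between stay and pin_plate above 18 N).
It fails at once if the mug, vase or jar is pushed aside (over 20 mm) or tipped (distance of any of mug, vase, jar from where it was at the start of the episode above 0.02 m or angle between any of mug, vase, jar's own z axis and vertical above 0.3 rad).
It also fails if it takes over 64 s, if anything falls off the work surface, if the arm or the gripper's body presses on something with over 40 N, if the wrist force passes 120 N, or if a joint passes its speed limit or range.

## Working session

There is one attempt and no reset: what is moved stays moved. The work goes in short steps, Python scripts to look and compute and a tool call to move; the robot and the scene stay as the last step left them, time stands still between calls to the robot, and variables do not carry over. Pictures are saved under pics/ and viewed, at most 11 in all, crops included, and the job is handed in when it is done.

Besides the shell and the picture viewer there is one more tool, called after "Call:" as a command line: name --argument value ..., lists and objects as JSON in quotes. servo_tool: Moves the arm, as the interface text tells. Its arguments: {"type":"object","properties":{"rows":{"type":"array"}},"required":["rows"]}

```bash
ls; mkdir -p pics; cat > h.py <<'E'
import numpy as np, cv2
from bench import arm
from scipy.spatial.transform import Rotation as R
def snap(n,f=None):
    p=arm.camera_params(n); im=arm.get_image(n)
    if f: cv2.imwrite(f'pics/{f}.png',im[:,:,::-1])
    return im,p
def ray(p,uv):
    K=np.array(p['intrinsics'],float);D=np.array(p['D'],float);Rm=np.array(p['R']);t=np.array(p['t']).ravel()
    u=cv2.undistortPoints(np.array(uv,float).reshape(-1,1,2),K,D).reshape(-1,2)
    d=np.c_[u,np.ones(len(u))]@Rm
    return -Rm.T@t,d
def onz(p,uv,z):
    c,d=ray(p,uv); return c+d*((z-c[2])/d[:,2])[:,None]
def proj(p,X):
    K=np.array(p['intrinsics'],float);D=np.array(p['D'],float)
    return cv2.projectPoints(np.array(X,float).reshape(-1,1,3),cv2.Rodrigues(np.array(p['R']))[0],np.array(p['t'],float),K,D)[0].reshape(-1,2)
def tool(target):
    s=arm.read_state(); r=R.from_quat(s['ee_rot'])
    return r.inv().apply(np.array(target)-np.array(s['position']))
E
python3 - <<'E'
from h import *
a,pa=snap('scene','s0');b,pb=snap('top','t0')
for p in(pa,pb): print(np.array(p['R']).round(3).tolist(),np.array(p['t']).ravel(),np.array(p['intrinsics'])[0,0])
print(arm.read_state())
E
```

```text
pics
[[-0.998, -0.059, -0.009], [-0.052, 0.929, -0.366], [0.03, -0.365, -0.93]] [ 588.6933895    59.5986014  1132.05320089] 459.33179462047053
[[-0.004, -1.0, -0.001], [-0.997, 0.004, -0.082], [0.082, 0.001, -0.997]] [  -6.45097946  619.21121525 1031.4731482 ] 457.7350544679702
{'clock': 0.1, 'joints': array([-9.30420355e-01,  3.85449833e-01,  6.75099855e-03, -4.23684612e-04,
       -1.19395201e+00, -2.58594471e-01]), 'joint_vel': array([ 0.00105532, -0.00100678,  0.00333233,  0.00231001, -0.00149085,
       -0.00215183]), 'joint_efforts': array([ 8.36600484e-04, -3.93320382e+01,  1.88928670e+01,  4.19797227e+00,
       -2.62783557e-03,  4.41347353e-06]), 'position': array([ 232.67932625, -579.52018132,  230.34613398]), 'ee_rot': array([-1.89656736e-01,  9.81850001e-01,  9.20708805e-04, -2.25548198e-04]), 'contact_force': array([-0.79935773,  0.34880829, -0.04296169]), 'wrist_torque': array([ 0.01916145, -0.01154743,  0.05894319]), 'grasp_force': 0.0, 'gripper_width': 85.15954730301668}
```

View pics/t0.png

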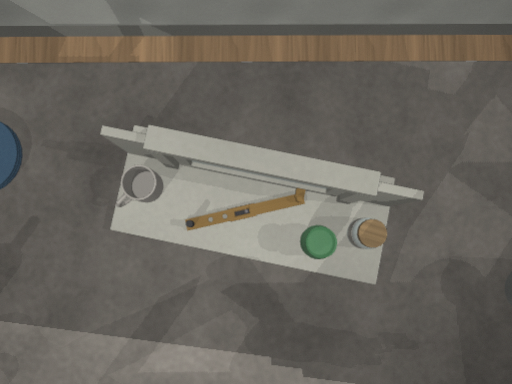

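View pics/s0.png

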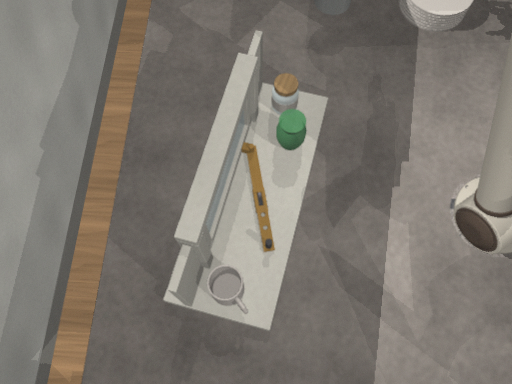

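The top view shows the stay from the pivot at about (300,197) to the knob at (190,223), with the slot and pin near (240,212). The sill's front edge runs from (112,231) to (377,279). The scene view agrees, with the knob at (268,243) and the pivot at (248,147).

```bash
python3 - <<'E'
from h import *
im=cv2.imread('pics/t0.png');p=arm.camera_params('top')
hsv=cv2.cvtColor(im,cv2.COLOR_BGR2HSV)
m=((hsv[...,0]>8)&(hsv[...,0]<25)&(hsv[...,1]>150)).astype(np.uint8);m[:100]=0;m[:,330:]=0
ys,xs=np.nonzero(m);pts=onz(p,np.c_[xs,ys],41)
c=pts.mean(0);u,s,v=np.linalg.svd(pts[:,:2]-c[:2],full_matrices=False);d=v[0]*np.sign(v[0,1])
q=(pts[:,:2]-c[:2])@d; print('bar',c,d,q.min(),q.max(),np.degrees(np.arctan2(d[1],d[0])))
print('knob top',onz(p,[[189.5,223]],77),'pivot',onz(p,[[300,197]],41))
g=cv2.cvtColor(im,cv2.COLOR_BGR2GRAY)
E1=[]
for x in list(range(130,290,6))+list(range(345,370,6)):
    col=g[215:300,x].astype(int);k=np.argmin(np.diff(cv2.GaussianBlur(col.astype(np.float32),(1,5),0).ravel()))
    E1.append((x,215+k+.5))
P=onz(p,E1,30)[:,:2]
f=cv2.fitLine(P.astype(np.float32),cv2.DIST_HUBER,0,.01,.01).ravel();print('front edge',f,np.degrees(np.arctan2(f[1],f[0])))
print('corners',onz(p,[[112,231],[377,279],[388,207]],30))
pa=arm.camera_params('scene')
c1,d1=ray(p,[[189.5,223]]);c2,d2=ray(pa,[[268,243]])
A=np.c_[d1[0],-d2[0]];k=np.linalg.lstsq(A,c2-c1,rcond=None)[0];print('tri',c1+k[0]*d1[0],c2+k[1]*d2[0])
b=im[180:250,170:320];cv2.imwrite('pics/t0c.png',cv2.resize(b,None,fx=5,fy=5,interpolation=cv2.INTER_CUBIC))
print(proj(p,[[0,0,0]]))
E
```

```text
Traceback (most recent call last):
  File "h.py", line 14, in onz
    c,d=ray(p,uv); return c+d*((z-c[2])/d[:,2])[:,None]
        ~~~^^^^^^
  File "h.py", line 10, in ray
    u=cv2.undistortPoints(np.array(uv,float).reshape(-1,1,2),K,D).reshape(-1,2)
      ~~~~~~~~~~~~~~~~~~~^^^^^^^^^^^^^^^^^^^^^^^^^^^^^^^^^^^^^^^^
cv2.error: OpenCV(4.12.0) /io/opencv/modules/calib3d/src/undistort.dispatch.cpp:347: error: (-215:Assertion failed) CV_IS_MAT(_src) && CV_IS_MAT(_dst) && (_src->rows == 1 || _src->cols == 1) && (_dst->rows == 1 || _dst->cols == 1) && _src->cols + _src->rows - 1 == _dst->rows + _dst->cols - 1 && (CV_MAT_TYPE(_src->type) == CV_32FC2 || CV_MAT_TYPE(_src->type) == CV_64FC2) && (CV_MAT_TYPE(_dst->type) == CV_32FC2 || CV_MAT_TYPE(_dst->type) == CV_64FC2) in function 'cvUndistortPointsInternal'
```

```bash
cat > a.py <<'E'
from h import *
im=cv2.imread('pics/t0.png');p=arm.camera_params('top')
hsv=cv2.cvtColor(im,cv2.COLOR_BGR2HSV)
print(hsv[205,270],hsv[204,280])
m=((hsv[...,0]>5)&(hsv[...,0]<30)&(hsv[...,1]>130)).astype(np.uint8);m[:150]=0;m[:,330:]=0
ys,xs=np.nonzero(m);print(len(xs));pts=onz(p,np.c_[xs,ys],41)
c=pts.mean(0);u,s,v=np.linalg.svd(pts[:,:2]-c[:2],full_matrices=False);d=v[0]*np.sign(v[0,1])
q=(pts[:,:2]-c[:2])@d; print('bar',c,d,q.min(),q.max(),np.degrees(np.arctan2(d[1],d[0])))
print('knob top',onz(p,[[189.5,223]],77),'pivot',onz(p,[[300,197]],41))
g=cv2.cvtColor(im,cv2.COLOR_BGR2GRAY)
E1=[]
for x in list(range(130,290,6))+list(range(345,370,6)):
    col=cv2.GaussianBlur(g[:,x:x+1].astype(np.float32),(1,5),0).ravel()[215:300];k=np.argmin(np.diff(col))
    E1.append((x,215+k+.5))
P=onz(p,E1,30)[:,:2]
f=cv2.fitLine(P.astype(np.float32),cv2.DIST_HUBER,0,.01,.01).ravel();print('front edge',f,np.degrees(np.arctan2(f[1],f[0])))
print('corners',onz(p,[[112,231],[377,279],[388,207]],30))
pa=arm.camera_params('scene')
c1,d1=ray(p,[[189.5,223]]);c2,d2=ray(pa,[[268,243]])
A=np.c_[d1[0],-d2[0]];k=np.linalg.lstsq(A,c2-c1,rcond=None)[0];print('tri',c1+k[0]*d1[0],c2+k[1]*d2[0])
b=im[180:250,170:320];cv2.imwrite('pics/t0c.png',cv2.resize(b,None,fx=5,fy=5,interpolation=cv2.INTER_CUBIC))
E
python3 a.py
```

```text
[ 18 133 136] [ 18 130 137]
348
bar [587.96806571 -20.48195308  41.        ] [-0.23750578  0.97138613] -123.48261005554615 150.70687626294816 103.73937611870547
knob top [[556.05194154 118.62580787  77.        ]] pivot [[ 614.9233724  -127.78273484   41.        ]]
front edge [2.0472166e-01 9.7882020e-01 4.8827844e+02 4.1850395e+01] 78.18679
corners [[ 539.61514723  301.89624742   30.        ]
 [ 428.6324394  -301.06116616   30.        ]
 [ 591.91454286 -330.74444635   30.        ]]
tri [556.45862764 120.81046559  59.98570351] [556.57642533 120.80330357  59.98759957]
```

View pics/t0c.png

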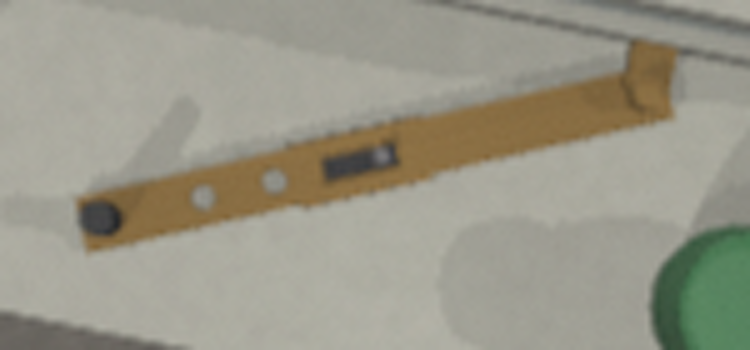

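The crop shows the knob top at (190,223), the far hole at (210.6,219.4), the near hole at (224.8,216.2) and the pin tip at about (246.4,211.2), near the pivot end of the slot.

```bash
cat > geo.py <<'E'
from h import *
from scipy.optimize import brentq
yh=np.array([.2047,.9788]);xh=np.array([.9788,-.2047])
def rot(a): return np.array([[np.cos(a),-np.sin(a)],[np.sin(a),np.cos(a)]])
def plan(piv0,pin):
    hinge=piv0+35*xh+280*yh
    pv=lambda th: hinge+rot(th)@(piv0-hinge)
    th=brentq(lambda t:np.hypot(*(pv(t)-pin))-205,0.15,.7)
    return hinge,pv,th
def pose(piv,yaw,lift,r=250,h=25):
    """TCP position and rotation: TCP r along the bar and h above the pivot height in the bar frame"""
    B=R.from_euler('z',yaw)*R.from_euler('y',-lift)
    X=np.r_[piv,38.5]+B.apply([r,0,h])
    return X,B*R.from_euler('y',np.pi)
def move(X,Rt,X0=None,R0=None):
    s=arm.read_state();R0=R0 or R.from_quat(s['ee_rot']);X0=np.array(s['position']) if X0 is None else X0
    return np.r_[R0.inv().apply(X-X0),(R0.inv()*Rt).as_rotvec()]
E
python3 - <<'E'
from geo import *
p=arm.camera_params('top')
k=onz(p,[[190,223]],77)[0];pin=onz(p,[[246.4,211.2]],49)[0];fh=onz(p,[[210.6,219.4],[224.8,216.2]],39)
print('knob',k,'pin',pin,'holes',fh)
d=k[:2]-np.array([614.7,-127.5]);print(np.hypot(*d));yaw=np.arctan2(d[1],d[0]);print(np.degrees(yaw))
piv0=k[:2]-250*d/np.hypot(*d);hinge,pv,th=plan(piv0,pin[:2]);e=pin[:2]-pv(th)
print('piv',piv0,'hinge',hinge,'th',th,'pivf',pv(th),'yawf',np.degrees(np.arctan2(e[1],e[0])),'knobf',pv(th)+e*250/205)
w=arm.camera_params('wrist');s=arm.read_state();r=R.from_quat(s['ee_rot'])
print('cam in tool',r.inv().apply(-np.array(w['R']).T@np.ravel(w['t'])-s['position']),'\n',np.array(w['R'])@r.as_matrix(),w['intrinsics'][0])
X,Rt=pose(piv0,yaw,0,h=110);print(X,move(X,Rt))
E
```

```text
knob [556.04747815 117.53222844  77.        ] pin [582.72397488  -5.76332927  49.        ] holes [[564.92611495  75.63349923  39.        ]
 [572.0559447   43.38928626  39.        ]]
251.95418491132625
103.46141161170576
piv [ 614.24508446 -125.59950256] hinge [705.81908446 141.29999744] th 0.4467742030552954 pivf [ 738.54971104 -138.96745814] yawf 139.47526666657245 knobf [548.51832548  23.47660146]
cam in tool [  73.49227249   -0.72965822 -142.40960141] 
 [[-2.17318560e-03  9.99997526e-01 -4.73701318e-04]
 [-9.58509585e-01 -2.21805407e-03 -2.85051673e-01]
 [-2.85052019e-01 -1.65422938e-04  9.58512034e-01]] [268.03349986   0.         260.54875766]
[556.04747815 117.53222844 148.5       ] [-5.59715664e+02  5.26319226e+02  8.27904647e+01  1.62885518e-03
  1.27104068e-03 -1.42411660e+00]
```

Call:
servo_tool --rows '[[[45, -56, 53, 0, 0, 0, -0.14], [45, -112, 105, 0, 0, 0, -0.28], [45, -168, 158, 0, 0, 0, -0.43], [45, -224, 210, 0, 0, 0, -0.57], [45, -280, 263, 0, 0, 0, -0.71], [45, -336, 316, 0, 0, 0, -0.86], [45, -392, 368, 0, 0, 0, -1.0], [45, -448, 421, 0, 0, 0, -1.14], [45, -504, 474, 0, 0, 0, -1.28], [45, -550, 517, 0, 0, 0, -1.42]]]'

```text
clock: 1.35
position: [496.3, -11.0, 231.2]
ee_rot: [0.785, -0.619, -0.0, 0.0]
contact_force: [0.8, -0.4, 0.3]
gripper_width: 44.9
grasp_force: 0.0
```

```bash
cat > b.py <<'E'
from geo import *
s=arm.read_state();print(s['clock'],s['position'],s['joints'].round(2))
piv0=np.array([614.25,-125.6]);yaw=np.radians(103.46)
X,Rt=pose(piv0,yaw,0,h=100);print(move(X,Rt).round(3))
E
python3 b.py
```

```text
1.35 [496.26421662 -11.00435556 231.2409136 ] [ 0.31  0.17 -0.3  -0.   -1.11 -0.07]
[-1.10988e+02 -8.82060e+01  9.27330e+01  0.00000e+00  0.00000e+00
  1.00000e-03]
```

Call:
servo_tool --rows '[[[45, -37, -29, 10, 0, 0, 0], [45, -74, -58, 40, 0, 0, 0], [45, -111, -88, 70, 0, 0, 0], [45, -111, -88, 92, 0, 0, 0], [45, -111, -88, 92, 0, 0, 0], [45, -111, -88, 92, 0, 0, 0]]]'

```text
clock: 2.1
position: [556.6, 114.9, 140.1]
ee_rot: [0.784, -0.621, 0.0, -0.0]
contact_force: [-1.1, 1.2, 0.7]
gripper_width: 45.0
grasp_force: 0.0
```

```bash
python3 b.py; python3 - <<'E'
from geo import *
snap('wrist','w1')
E
```

```text
2.1 [556.6156714  114.88466903 140.13801457] [ 0.49  0.37 -0.26  0.   -0.94 -0.26]
[-2.706e+00 -6.200e-02  1.638e+00 -1.000e-03 -0.000e+00 -4.000e-03]
```

View pics/w1.png

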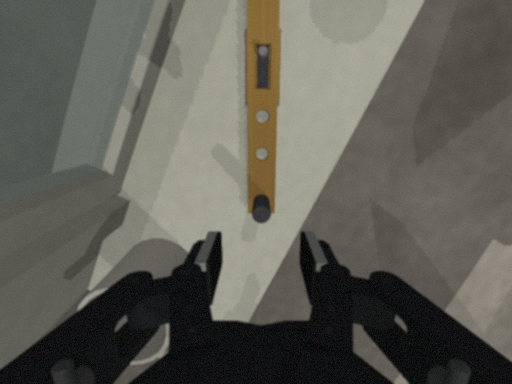

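The wrist view shows the knob top at about (261,214), the far hole at (262,154), the near hole at (262,117), the pin tip at (263,51) and the plate from row 29 to row 105.

```bash
python3 - <<'E'
from geo import *
im=cv2.imread('pics/w1.png');p=arm.camera_params('wrist')
g=cv2.cvtColor(im,cv2.COLOR_BGR2GRAY)
hsv=cv2.cvtColor(im,cv2.COLOR_BGR2HSV)
def cent(x0,x1,y0,y1,f):
    m=f(x0,x1,y0,y1);ys,xs=np.nonzero(m);return [xs.mean()+x0,ys.mean()+y0],len(xs),xs.min()+x0,xs.max()+x0,ys.min()+y0,ys.max()+y0
sat=lambda x0,x1,y0,y1: hsv[y0:y1,x0:x1,1]<90
far=cent(253,272,144,164,sat);near=cent(253,272,107,127,sat)
pin=cent(256,270,44,58,lambda a,b,c,d:(g[c:d,a:b]>85)&(hsv[c:d,a:b,1]<90))
kn=cent(245,280,190,226,lambda a,b,c,d:g[c:d,a:b]<60)
print(far,near,pin,kn)
print('knobtop',onz(p,[[261,213.5]],77),'pin',onz(p,[pin[0]],49),'far/near top',onz(p,[far[0],near[0]],38.5))
m=(hsv[...,1]>120)&(hsv[...,0]>8)&(hsv[...,0]<28)
for y in range(0,200,10):
    xs=np.nonzero(m[y,230:300])[0]+230
    if len(xs):print(y,xs.min(),xs.max(),end='; ')
ye=onz(p,[[247,29],[247,105],[280,29],[280,105]],33);print(ye)
print(g[196:226,261])
E
```

```text
([np.float64(261.46280991735534), np.float64(153.46280991735537)], 121, np.int64(256), np.int64(267), np.int64(148), np.int64(159)) ([np.float64(261.8142857142857), np.float64(116.0)], 140, np.int64(256), np.int64(268), np.int64(110), np.int64(122)) ([np.float64(262.6811594202899), np.float64(50.57971014492754)], 69, np.int64(259), np.int64(267), np.int64(46), np.int64(55)) ([np.float64(260.8324175824176), np.float64(207.4010989010989)], 364, np.int64(253), np.int64(269), np.int64(194), np.int64(221))
knobtop [[554.96844008 118.57301707  77.        ]] pin [[582.47424095  -5.2549766   49.        ]] far/near top [[564.53499855  75.82618711  38.5       ]
 [571.70783716  43.74002789  38.5       ]]
0 248 278; 10 248 278; 20 248 277; 30 246 279; 40 246 279; 50 246 279; 60 246 278; 70 246 278; 80 246 278; 90 246 277; 100 246 277; 110 248 275; 120 248 275; 130 248 275; 140 248 274; 150 248 274; 160 249 274; 170 248 274; 180 248 273; 190 249 273; [[599.63637073 -21.67778711  33.        ]
 [586.66100619  37.53992164  33.        ]
 [572.90947442 -27.88198115  33.        ]
 [558.11232691  30.89924955  33.        ]]
[ 36  38  40  38  30  36  37  40  37  45  52  56  61  57  61  55  51  59
  54  57  60  60  60  57  55  59  84 121 150 160]
```

```bash
cat > b.py <<'E'
from geo import *
import sys
s=arm.read_state();print(s['clock'],s['position'])
yaw=np.radians(102.7);k=np.array([555.3,118.2]);d=np.array([np.cos(yaw),np.sin(yaw)])
piv0=k-250*d;pin=np.array([582.6,-5.5]);hinge,pv,th=plan(piv0,pin);print(piv0,hinge,th)
X,Rt=pose(piv0,yaw,0,h=9.5);print(move(X,Rt).round(3))
# waypoints from the grasp pose
X0,R0=X,Rt
yw=lambda P,Q:np.arctan2(*(Q-P)[::-1])
for l in(.05,.1,.16): print('lift',l,move(*pose(piv0,yaw,l,h=9.5),X0,R0).round(3))
P=pv(th);print('final',np.degrees(yw(P,pin)),pose(P,yw(P,pin),0,h=9.5)[0])
X1,R1=pose(piv0,yaw,.16,h=9.5)
yf=yw(P,pin)
for i in range(1,11):
    f=i/10;t=th*f;print('swing',round(t,3),move(*pose(pv(t),yaw+(yf-yaw)*f,.16,h=9.5),X1,R1).round(3).tolist())
E
python3 b.py
```

```text
2.15 [556.82047679 114.9001952  140.60457277]
[ 610.26155109 -125.68363599] [701.83555109 141.21586401] 0.4610043863547198
[-3.5400e+00  9.2400e-01  9.2604e+01 -2.0000e-03  0.0000e+00  9.0000e-03]
lift 0.05 [  0.787  -0.    -12.483   0.     -0.05   -0.   ]
lift 0.1 [  2.197  -0.    -24.911   0.     -0.1    -0.   ]
lift 0.16 [  4.707  -0.    -39.708   0.     -0.16    0.   ]
final 139.52917088739682 [548.36685663  23.70773691  48.        ]
swing 0.046 [6.982, 4.528, -1.127, -0.01, 0.0, -0.063]
swing 0.092 [14.444, 8.7, -2.331, -0.02, -0.0, -0.127]
swing 0.138 [22.368, 12.476, -3.61, -0.031, -0.0, -0.19]
swing 0.184 [30.732, 15.817, -4.959, -0.041, -0.0, -0.254]
swing 0.231 [39.51, 18.685, -6.376, -0.051, 0.0, -0.317]
swing 0.277 [48.677, 21.043, -7.855, -0.061, 0.0, -0.381]
swing 0.323 [58.2, 22.857, -9.392, -0.072, -0.0, -0.444]
swing 0.369 [68.047, 24.094, -10.981, -0.082, 0.0, -0.508]
swing 0.415 [78.184, 24.723, -12.617, -0.092, 0.0, -0.571]
swing 0.461 [88.571, 24.716, -14.294, -0.102, 0.0, -0.635]
```

Call:
servo_tool --rows '[[[45, -3.5, 1, 30, 0, 0, 0.009], [45, -3.5, 1, 60, 0, 0, 0.009], [45, -3.5, 1, 80, 0, 0, 0.009], [45, -3.5, 1, 92, 0, 0, 0.009], [45, -3.5, 1, 92, 0, 0, 0.009], [30, -3.5, 1, 92, 0, 0, 0.009], [22, -3.5, 1, 92, 0, 0, 0.009], [22, -3.5, 1, 92, 0, 0, 0.009]]]'

```text
clock: 3.15
position: [554.8, 118.5, 47.9]
ee_rot: [0.781, -0.624, 0.0, -0.001]
contact_force: [-0.2, -0.1, -0.4]
gripper_width: 22.1
grasp_force: 0.0
```

```bash
python3 b.py|head -3; python3 - <<'E'
from geo import *
im,p=snap('wrist','w2');cv2.imwrite('pics/w2c.png',cv2.resize(im[100:380,130:390,::-1],None,fx=2,fy=2))
E
```

```text
3.15 [554.76921993 118.4724235   47.91014921]
[ 610.26155109 -125.68363599] [701.83555109 141.21586401] 0.4610043863547198
[ 0.383 -0.458 -0.089 -0.001  0.     0.   ]
```

View pics/w2c.png

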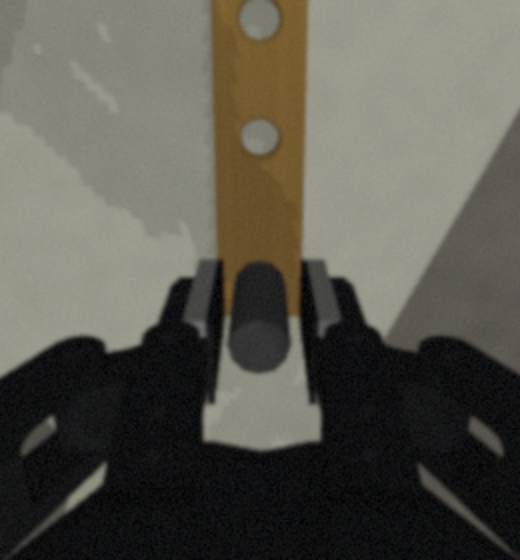

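The crop shows the knob, with its top at (260,345), centred between the pads with the bar straight ahead. Next I close on the knob and check the grip.

Call:
servo_tool --rows '[[[10, 0, 0, 0, 0, 0, 0], [10, 0, 0, 0, 0, 0, 0], [10, 0, 0, 0, 0, 0, 0], [10, 0, 0, 0, 0, 0, 0]]]'

```text
clock: 3.7
position: [554.6, 118.4, 47.3]
ee_rot: [0.781, -0.624, 0.0, -0.0]
contact_force: [0.1, 0.7, 0.3]
gripper_width: 14.1
grasp_force: 58.4
```

Call:
servo_tool --rows '[[[10, 0.3, 0, -6, 0, -0.024, 0], [10, 0.8, 0, -12.5, 0, -0.05, 0], [10, 1.5, 0, -18.5, 0, -0.075, 0], [10, 2.2, 0, -25, 0, -0.1, 0], [10, 3.3, 0, -32, 0, -0.13, 0], [10, 4.7, 0, -40, 0, -0.16, 0], [10, 4.7, 0, -40, 0, -0.16, 0], [10, 4.7, 0, -40, 0, -0.16, 0]]]'

```text
clock: 4.7
position: [555.3, 113.2, 86.9]
ee_rot: [0.779, -0.623, -0.062, -0.049]
contact_force: [0.8, -2.7, -2.3]
gripper_width: 14.2
grasp_force: 58.5
```

```bash
python3 b.py|head -3; python3 - <<'E'
from geo import *
im,p=snap('wrist','w3')
s=arm.read_state();print(s['clock'],s['contact_force'],s['gripper_width'],s['ee_rot'])
E
```

```text
4.7 [555.25270104 113.19076226  86.93060862]
[ 610.26155109 -125.68363599] [701.83555109 141.21586401] 0.4610043863547198
[ 1.359e+00 -1.182e+00  3.921e+01  1.000e-03  1.590e-01  0.000e+00]
4.75 [ 1.2786303  -3.42742162 -2.47764547] 14.104958015184238 [ 0.77867443 -0.62237956 -0.0624091  -0.04914177]
```

View pics/w3.png

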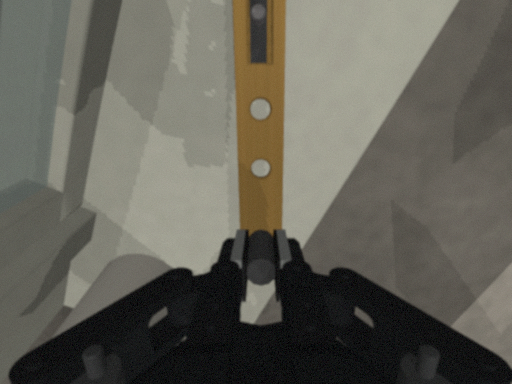

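The stay is lifted and firmly held at (260,262). The pin tip shows through the slot at (258,12). Next I swing the hatch along the computed arc.

Call:
servo_tool --rows '[[[10, 7, 4.5, -1, -0.01, 0, -0.063], [10, 14.4, 8.7, -2.3, -0.02, 0, -0.127], [10, 22.4, 12.5, -3.6, -0.031, 0, -0.19], [10, 30.7, 15.8, -5, -0.041, 0, -0.254], [10, 39.5, 18.7, -6.4, -0.051, 0, -0.317], [10, 48.7, 21, -7.9, -0.061, 0, -0.381], [10, 58.2, 22.9, -9.4, -0.072, 0, -0.444], [10, 68, 24.1, -11, -0.082, 0, -0.508], [10, 78.2, 24.7, -12.6, -0.092, 0, -0.571], [10, 88.5, 24.7, -14.3, -0.102, 0, -0.635]]]'

```text
clock: 6.0
position: [550.2, 21.3, 86.8]
ee_rot: [0.936, -0.343, -0.076, -0.028]
contact_force: [-1.8, 1.1, -0.9]
gripper_width: 14.2
grasp_force: 58.6
```

Call:
servo_tool --rows '[[[10, 0, 0, 0, 0, 0, 0], [10, 0, 0, 0, 0, 0, 0]]]'

```text
clock: 6.25
position: [551.4, 21.2, 87.2]
ee_rot: [0.935, -0.345, -0.075, -0.028]
contact_force: [1.1, -1.3, -1.3]
gripper_width: 14.3
grasp_force: 58.5
```

```bash
python3 - <<'E'
from geo import *
im,p=snap('wrist','w4');snap('top','t4')
s=arm.read_state();print(s['clock'],s['position'],s['contact_force'],s['gripper_width'],s['ee_rot'])
E
```

```text
6.35 [551.25976238  21.162486    87.28706855] [ 2.4549587  -0.87022846 -0.94420035] 13.720829763715944 [ 0.9353819  -0.34453886 -0.07469495 -0.02782704]
```

View pics/w4.png

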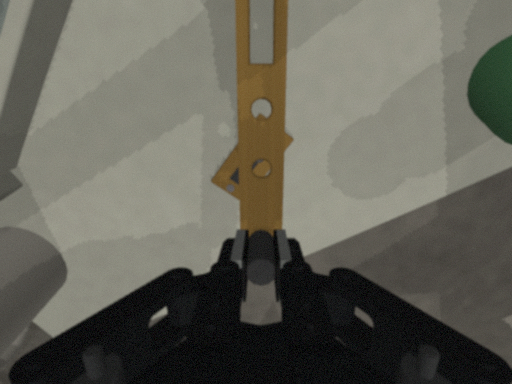

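The wrist view shows the stay held, the far hole at (262,168), and the pin plate under it running from (213,180) to (292,140). There is a dark and light detail at (235,180) that could be the pin. I check it against the projection of the estimated pin.

```bash
python3 - <<'E'
from geo import *
p=arm.camera_params('wrist');s=arm.read_state()
print('pin proj tip/base',proj(p,[[582.6,-5.5,49],[582.6,-5.5,33]]))
im=cv2.imread('pics/w4.png')
print('light blob as tip',onz(p,[[230,187]],49))
r=R.from_quat(s['ee_rot']);b=-r.as_matrix()[:,0];print('bar yaw (tool)',np.degrees(np.arctan2(b[1],b[0])),np.degrees(np.arcsin(b[2])))
# far hole pixel to point on bar plane: bar underside mid plane, passes knob base; tool frame z const
c,d=ray(p,[[261.5,168.5],[261.5,109]])
n=r.as_matrix()[:,2];P0=np.array(s['position'])+n*9.5   # bar mid plane 9.5 below TCP (48-38.5)
X=c+d*((P0-c)@n/(d@n))[:,None];print(X)
cv2.imwrite('pics/w4c.png',cv2.resize(im[110:230,180:330],None,fx=5,fy=5,interpolation=cv2.INTER_CUBIC))
E
```

```text
pin proj tip/base [[258.85054095 156.72262501]
 [259.01116175 149.785521  ]]
light blob as tip [[579.12404245  23.52930535  49.        ]]
bar yaw (tool) 139.56115266131732 9.14372790283612
[[581.47309513  -6.74462794  71.04897656]
 [606.0370924  -27.72724766  65.84912671]]
```

View pics/w4c.png

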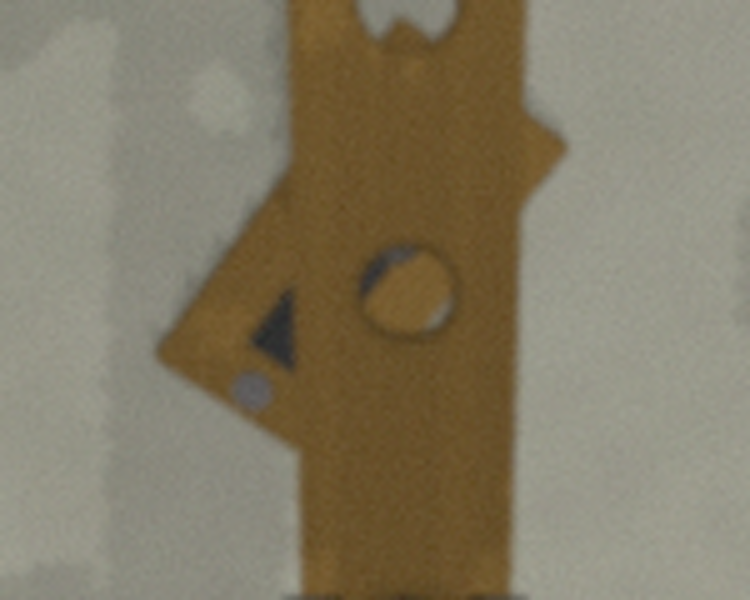

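The close crop shows the far hole at (405,290) with the plate's dark slot and a sliver of the grey pin at its top edge, (400,255). That matches the projected pin. The hole needs to go about 3 mm toward the pivot, so I lower the stay to just above the tip with that correction.

```bash
cat > c.py <<'E'
from geo import *
import sys
# args: hole pixel u v, near-hole pixel u v, pin x y, lifts...
a=list(map(float,sys.argv[1:]))
p=arm.camera_params('wrist');s=arm.read_state();r=R.from_quat(s['ee_rot']);M=r.as_matrix();T=np.array(s['position'])
c,d=ray(p,[a[:2],a[2:4]]);n=M[:,2];P0=T+n*9.5
X=c+d*((P0-c)@n/(d@n))[:,None]
o=r.inv().apply(X[0]-T);v=X[0]-X[1];yaw=np.arctan2(v[1],v[0])
print('clock',s['clock'],'hole',X[0],'off',o,'yaw',np.degrees(yaw),'len',np.linalg.norm(v),'tool lift',np.arcsin(-M[2,0]),'lift by z',(X[0,2]-38.5)/205)
pin=np.array(a[4:6]);piv=pin-205*np.array([np.cos(yaw),np.sin(yaw)])
ty=np.arctan2(-M[1,0],-M[0,0])
for l in a[6:]:
    B=R.from_euler('z',yaw)*R.from_euler('y',-l);H=np.r_[piv,38.5]+B.apply([205,0,0])
    Rt=R.from_euler('z',ty)*R.from_euler('y',-l)*R.from_euler('y',np.pi)
    Tt=H-Rt.apply(o);print(l,'move',np.r_[r.inv().apply(Tt-T),(r.inv()*Rt).as_rotvec()].round(3).tolist())
E
python3 c.py 261.5 168.5 261.5 109 582.6 -5.5 .16 .12 .085
```

```text
clock 6.35 hole [581.47309513  -6.74462794  71.04897656] off [43.15508491  1.64826061  9.5       ] yaw 139.49597560425613 len 32.72153312935047 tool lift 0.15958815781096647 lift by z 0.1587754954224221
0.16 move [2.621, -1.681, -0.55, -0.001, -0.0, 0.0]
0.12 move [2.436, -1.677, 9.381, -0.001, 0.04, -0.0]
0.085 move [2.599, -1.672, 18.071, -0.001, 0.075, -0.0]
```

Call:
servo_tool --rows '[[[10, 2.6, -1, 0, 0, 0, 0], [10, 2.5, -1.5, 5, 0, 0.02, 0], [10, 2.4, -1.5, 9.4, 0, 0.04, 0], [10, 2.5, -1.5, 13.5, 0, 0.056, 0], [10, 2.6, -1.5, 17, 0, 0.071, 0], [10, 2.6, -1.5, 17, 0, 0.071, 0], [10, 2.6, -1.5, 17, 0, 0.071, 0]]]'

```text
clock: 7.22
position: [551.5, 22.3, 70.1]
ee_rot: [0.937, -0.345, -0.042, -0.015]
contact_force: [-0.8, 0.9, -0.5]
gripper_width: 14.1
grasp_force: 58.6
```

```bash
python3 - <<'E'
from geo import *
im,p=snap('wrist','w5');cv2.imwrite('pics/w5c.png',cv2.resize(im[60:240,190:340,::-1],None,fx=3.3,fy=3.3,interpolation=cv2.INTER_CUBIC))
s=arm.read_state();print(s['clock'],s['position'],s['contact_force'],s['ee_rot'])
print(proj(p,[[582.6,-5.5,49]]))
E
```

```text
7.275 [551.55079015  22.2329563   70.09264042] [-1.17119924  2.06151471 -0.43555123] [ 0.9374007  -0.3453386  -0.04220394 -0.01549219]
[[260.24554826 165.65471028]]
```

View pics/w5c.png

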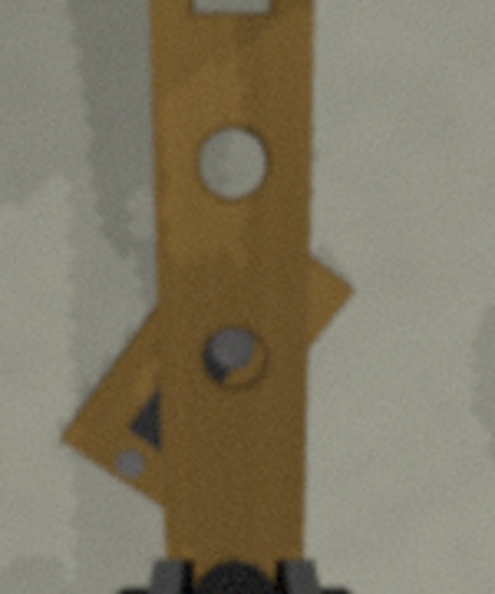

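The crop shows the pin tip at (233,347), inside the far hole whose rim centre is at (235,357). I convert both to offsets.

```bash
sed -i 's/n\*9.5/n*7/' c.py; python3 - <<'E'
from geo import *
p=arm.camera_params('wrist');print(onz(p,[[260.6,165.2]],49))
im=cv2.imread('pics/w5.png');hsv=cv2.cvtColor(im,cv2.COLOR_BGR2HSV)
# pin tip: low saturation, medium grey inside hole
sub=hsv[155:182,248:275];m=(sub[...,1]<90)&(sub[...,2]>75)
ys,xs=np.nonzero(m);print(xs.mean()+248,ys.mean()+155,len(xs))
m=(hsv[95:125,245:280,1]<80);ys,xs=np.nonzero(m);print('near',xs.mean()+245,ys.mean()+95,xs.min()+245,xs.max()+245,ys.min()+95,ys.max()+95)
g=cv2.cvtColor(im,cv2.COLOR_BGR2GRAY);print(g[154:184,258:266:2].T.tolist())
print(g[168,245:278].tolist())
E
python3 c.py 261.2 168.2 260.6 109.4 582.5 -5.5 .08 .07 .05 .03 0
```

```text
[[582.71324779  -5.86610635  49.        ]]
260.37735849056605 165.0 106
near 260.24411764705883 108.95588235294117 251 270 99 119
[[82, 84, 79, 81, 73, 69, 76, 78, 73, 82, 78, 83, 83, 86, 86, 81, 74, 55, 53, 54, 66, 73, 66, 67, 69, 77, 81, 84, 87, 80], [81, 79, 86, 79, 73, 70, 77, 83, 80, 78, 80, 80, 76, 80, 81, 81, 76, 74, 73, 79, 82, 80, 72, 67, 68, 70, 81, 82, 82, 79], [80, 76, 81, 77, 72, 73, 74, 75, 80, 80, 79, 82, 80, 79, 77, 76, 77, 78, 80, 83, 86, 79, 70, 63, 70, 77, 81, 80, 76, 77], [86, 85, 79, 73, 73, 68, 70, 73, 74, 78, 79, 77, 76, 76, 75, 70, 75, 78, 83, 84, 83, 75, 67, 66, 69, 80, 82, 79, 79, 77]]
[80, 82, 78, 81, 80, 74, 57, 46, 46, 56, 68, 77, 87, 86, 83, 81, 81, 77, 75, 75, 79, 79, 81, 83, 81, 69, 72, 83, 80, 81, 80, 78, 77]
clock 7.275 hole [583.29155333  -6.81303271  59.18642187] off [43.80419585  1.51114334  7.        ] yaw 140.04859631739083 len 31.805199334956484 tool lift 0.08994534275243828 lift by z 0.10090937496883043
0.08 move [-0.476, -0.491, 4.794, 0.0, 0.01, 0.0]
0.07 move [-0.509, -0.49, 7.283, 0.0, 0.02, 0.0]
0.05 move [-0.5, -0.488, 12.261, 0.0, 0.04, 0.0]
0.03 move [-0.391, -0.488, 17.238, 0.0, 0.06, 0.0]
0.0 move [-0.042, -0.488, 24.696, 0.0, 0.09, 0.0]
```

Call:
servo_tool --rows '[[[10, -0.4, -0.3, 2.3, 0, 0.01, 0], [10, -0.4, -0.3, 4.8, 0, 0.02, 0], [10, -0.4, -0.3, 4.8, 0, 0.02, 0], [10, -0.4, -0.3, 5.5, 0, 0.023, 0], [10, -0.4, -0.3, 5.5, 0, 0.023, 0]]]'

```text
clock: 7.9
position: [551.5, 22.9, 64.7]
ee_rot: [0.938, -0.345, -0.031, -0.012]
contact_force: [-1.0, 0.1, -1.3]
gripper_width: 14.0
grasp_force: 58.5
```

Call:
servo_tool --rows '[[[10, 0, 0, 0.5, 0, 0.002, 0], [10, 0, 0, 0.9, 0, 0.004, 0], [10, 0, 0, 0.9, 0, 0.004, 0]]]'

```text
clock: 8.28
position: [551.4, 22.9, 63.7]
ee_rot: [0.938, -0.345, -0.029, -0.011]
contact_force: [-1.5, 0.6, -1.4]
gripper_width: 13.7
grasp_force: 58.5
```

Call:
servo_tool --rows '[[[10, 0, 0, 0.4, 0, 0.002, 0], [10, 0, 0, 0.8, 0, 0.003, 0], [10, 0, 0, 0.8, 0, 0.003, 0]]]'

```text
clock: 8.65
position: [551.4, 23.0, 62.9]
ee_rot: [0.938, -0.345, -0.028, -0.01]
contact_force: [-1.5, 1.3, -0.9]
gripper_width: 13.7
grasp_force: 58.5
```

Call:
servo_tool --rows '[[[10, 0, 0, 0.4, 0, 0.002, 0], [10, 0, 0, 0.8, 0, 0.003, 0], [10, 0, 0, 0.8, 0, 0.003, 0]]]'

```text
clock: 9.02
position: [551.4, 23.0, 62.2]
ee_rot: [0.938, -0.345, -0.026, -0.01]
contact_force: [-0.9, 0.7, -2.0]
gripper_width: 13.5
grasp_force: 58.5
```

```bash
python3 - <<'E'
from geo import *
im,p=snap('wrist','w6');cv2.imwrite('pics/w6c.png',cv2.resize(im[130:220,210:310,::-1],None,fx=6,fy=6,interpolation=cv2.INTER_CUBIC))
s=arm.read_state();print(s['clock'],s['position'],s['contact_force'],s['ee_rot'])
E
```

```text
9.075 [551.39758379  22.99919558  62.15654016] [-1.33463989  1.72461728 -0.16028205] [ 0.93803717 -0.34540448 -0.02618387 -0.00981959]
```

View pics/w6c.png

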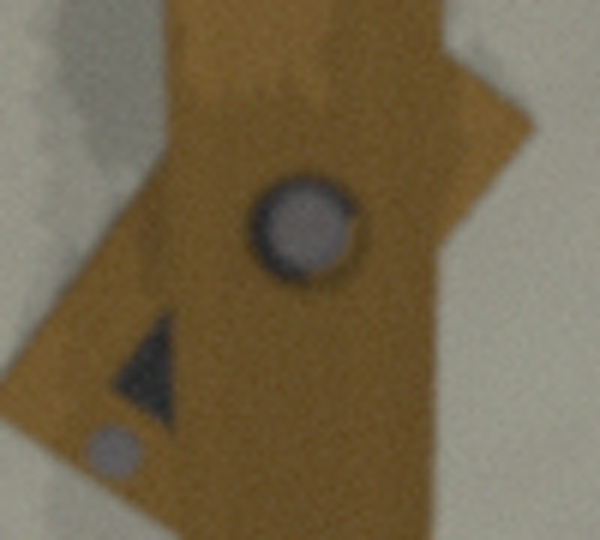

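The crop shows the pin tip at (308,225), well centred in the far hole at (306,229), with no contact force. Next I lower it further in steps.

Call:
servo_tool --rows '[[[10, 0.05, 0, 1.2, 0, 0.005, 0], [10, 0.1, 0, 2.4, 0, 0.01, 0], [10, 0.15, 0, 3.6, 0, 0.014, 0], [10, 0.2, 0, 4.8, 0, 0.019, 0], [10, 0.2, 0, 4.8, 0, 0.019, 0]]]'

```text
clock: 9.7
position: [551.4, 23.1, 57.3]
ee_rot: [0.938, -0.345, -0.017, -0.007]
contact_force: [-0.3, 0.7, -1.1]
gripper_width: 14.0
grasp_force: 58.5
```

Call:
servo_tool --rows '[[[10, 0.05, 0, 1.2, 0, 0.005, 0], [10, 0.1, 0, 2.4, 0, 0.01, 0], [10, 0.12, 0, 3.6, 0, 0.014, 0], [10, 0.15, 0, 4.8, 0, 0.019, 0], [10, 0.15, 0, 4.8, 0, 0.019, 0]]]'

```text
clock: 10.32
position: [551.4, 23.1, 52.5]
ee_rot: [0.938, -0.345, -0.008, -0.003]
contact_force: [-0.4, 1.4, -0.8]
gripper_width: 14.0
grasp_force: 58.6
```

Call:
servo_tool --rows '[[[10, 0, 0, 1, 0, 0.004, 0], [10, 0, 0, 2, 0, 0.008, 0], [10, 0, 0, 3, 0, 0.012, 0], [10, 0, 0, 4, 0, 0.015, 0], [10, 0, 0, 4, 0, 0.015, 0]]]'

```text
clock: 10.95
position: [551.4, 23.1, 48.6]
ee_rot: [0.938, -0.345, -0.001, -0.001]
contact_force: [-1.0, 1.4, -0.3]
gripper_width: 14.2
grasp_force: 58.7
```

Call:
servo_tool --rows '[[[17, 0, 0, 0, 0, 0, 0], [20, 0, 0, 0, 0, 0, 0], [24, 0, 0, 0, 0, 0, 0], [30, 0, 0, 0, 0, 0, 0], [36, 0, 0, 0, 0, 0, 0], [40, 0, 0, 0, 0, 0, 0]]]'

```text
clock: 11.7
position: [551.3, 23.1, 48.6]
ee_rot: [0.938, -0.346, -0.001, -0.001]
contact_force: [-0.0, 0.7, 0.5]
gripper_width: 40.2
grasp_force: 0.0
```

Call:
servo_tool --rows '[[[40, 0, 0, -15, 0, 0, 0], [40, 0, 0, -35, 0, 0, 0], [40, 0, 0, -65, 0, 0, 0], [40, 0, 0, -95, 0, 0, 0], [40, 0, 0, -95, 0, 0, 0], [40, 0, 0, -95, 0, 0, 0]]]'

```text
clock: 12.45
position: [551.2, 22.9, 143.9]
ee_rot: [0.938, -0.346, -0.001, -0.001]
contact_force: [-0.7, 0.2, -0.2]
gripper_width: 39.9
grasp_force: 0.0
```

```bash
python3 - <<'E'
from geo import *
im,p=snap('wrist','w7');t,_=snap('top')
s=arm.read_state();print(s['clock'],s['position'],s['contact_force'])
a=cv2.resize(im[40:240,170:350,::-1],None,fx=2,fy=2,interpolation=cv2.INTER_CUBIC);b=cv2.resize(t[130:280,110:360,::-1],(400,400*150//250))
b=cv2.copyMakeBorder(b,0,400-b.shape[0],0,0,cv2.BORDER_CONSTANT)
cv2.imwrite('pics/w7c.png',np.hstack([a,b]))
E
```

```text
12.55 [550.83806036  22.72726381 142.91300405] [-0.12839078  0.39623156 -0.16332893]
```

View pics/w7c.png

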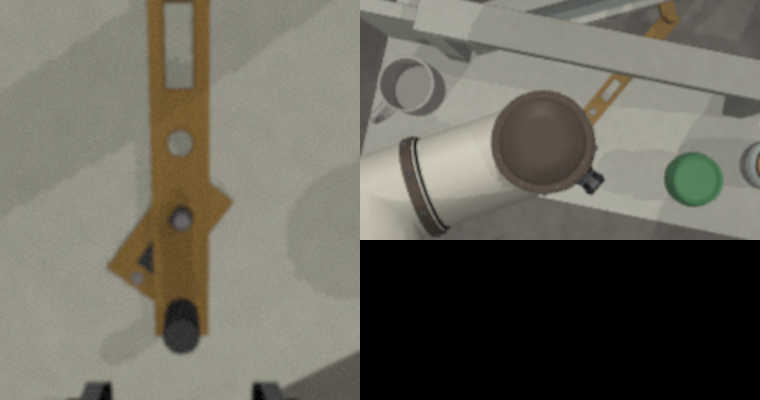

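The pin stands up through the far hole at (180,218), the stay lies flat, and the fingers are clear. The mug, vase and jar have not moved, so I hand the job in.

```bash
python3 -c "
from bench import arm
print(arm.job_done())"
```

```text
the job is handed in; nothing more can be done
None
```

I handed the job in at about 12.6 s. The last pictures showed the far hole over the pin, the stay apparently flat with the hatch held open, the gripper clear, and the mug, vase and jar apparently where they were; no verdict was returned.

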